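# Free the top sample pot from its locked stack and set it on the balance

## Task

The top one of the three nested blue-green sample pots is caught in the pot below it: free it by turning it while lifting lightly until it comes away, then set it down (do not drop it) upright in the middle of the steel pan of the balance and let go. Leave the flask, the small bottle, the blue cap, the orange dish and the marker where they are.

Things in the scene. Friction and masses are not known exactly. Their poses are not given: they have to be found in the camera images.
- pot_centre (a point): The loose top pot: round blue-green plastic, open on top, 80 mm high, about 60 g. Point on its axis, 40 mm above the foot; z up the axis. Its upper 30 mm (10 to 40 mm above this point) is a straight band of 62 mm diameter, 2.5 mm wall: grasp it there. Below, it tapers from 46 mm to a foot of 36 mm and sits inside the pot below, foot 60 mm above the worktop; in the stack only the band shows.
- pot_rim (a point): Centre of the top pot's mouth, level with its rim, 40 mm above its centre; z up. How it is caught: three hidden lugs on its taper, 120 degrees apart, lie under three catches inside the lower pot's rim. It lifts 3 mm, then the lugs meet the catches; it turns freely either way, without stops. Between the catches are three gaps 120 degrees apart.
- stack_rim (a point): Centre of the rim of the pot under the top one, 110 mm above the worktop; its band is as wide as the top pot's: fingers reaching below this height grip both. With the lugs within about 10 degrees of a gap's middle the top pot lifts out; clear after 15 mm. The gaps cannot be seen or read from any pose: feel for them. One way or the other, at most 60 degrees of turn reaches one.
- stand: Grey fixed stand with a round foot 116 mm across and a round socket 72 mm across, 50 mm high. The two lower pots are clamped in it: they neither turn nor lift. Origin on the stack's axis at the underside, on the worktop; z up. The top pot's rim is at 140 mm. A small clamp screw sticks out sideways 34 mm up.
- pan (a point): Centre of the upper face of the balance's round steel pan, 110 mm across, 60 mm above the worktop; z up. The balance is fixed, white, 200 x 160 mm, 41 mm high round the pan; its display and keys lie to its own -x, 80 to 125 mm from this point.
- flask: Loose conical glass flask, 60 mm across, 134 mm high, bystander. Origin at the centre of its underside.
- bottle: Loose small glass bottle, 40 mm across, 85 mm high, bystander. Origin at the centre of its underside.
- cap: Loose blue cap, 33 mm across, 46 mm high, bystander. Origin at the centre of its underside.
- dish: Loose pair of orange culture dishes, 90 mm across, 32 mm high, bystander. Origin at the centre of its underside.
- marker: Loose yellow marker pen lying flat, 118 x 14 mm, along its own y, bystander. Origin at the centre of its underside.
Things that resemble listed ones, but are neither listed nor needed, are in the scene too. There is more than one size of the stand; the one meant has the size given above.

How it is judged:
On the way:
1. the top pot is out of the stack: its centre more than 140 mm above the stand's underside (z of pot_centre in the frame of stand above 0.14 m), for 0.2 s.
At the end, for the whole second after the job is handed in: The pot stands upright (within 6 degrees), mouth up, on the balance pan, its axis within 20 mm of the pan's centre, at rest and released; the bystanders are where they were (horizontal distance between pot_centre and pan below 0.02 m and z of pot_centre in the frame of pan between 0.036 and 0.044 m and angle between pot_centre's own z axis and vertical below 0.1 rad and linear speed of pot below 0.02 m/s); the robot touches nothing.
It fails at once if the pot strikes the pan faster than 0.5 m/s (dropped) (horizontal distance between pot_centre and pan below 0.07 m and z of pot_centre in the frame of pan below 0.05 m and linear speed of pot above 0.5 m/s).
It fails at once if a bystander is moved more than 30 mm (distance of any of flask, bottle, cap, dish, marker from where it was at the start of the episode above 0.03 m).
It also fails if it takes over 58 s, if anything falls off the work surface, if the arm or the gripper's body presses on something with over 40 N, if the wrist force passes 120 N, or if a joint passes its speed limit or range.

## Robot

A 6-joint arm with a two-finger parallel gripper is mounted at the origin on a cart in front of the work surface, level with it; the furniture and walls round the work are solid. World frame = base frame: x ahead of the robot, y to its left, z up, the work surface at z = 0. Lengths are in m, angles in rad, forces in N, time in s.
With the tool pointing down it reaches from about 0.275 to 0.75 m from the base axis. Payload 10.2 kg.
Tool frame: the origin (TCP) lies midway between the tips of the shut fingers; the grasp point (between the pads) lies manip.grasp_offset behind it (manip.grasp_offset is the distance from the TCP to the grasp point, in m); z points along the fingers, y is the direction in which the jaws open and shut (so a half turn about z gives the same grasp; the last joint's range is limited). The gripper opens to 88 mm and grips with 3 to 60 N. Pads are 18 mm wide; open, the fingers measure 123 mm over their backs; the gripper's body (75 mm by 187 mm) begins 45 mm behind the grasp point.
Start: joints at [-1.434, 0.313, 1.498, -0, 1.331, -0.223], TCP at [0.185, -0.491, 0.204] pointing down, gripper open.
Joint ranges: [-2.94, 2.94], [-0.97, 2.17], [0.19, 2.56], [-1.23, 4.37], [0.02, 3.11], [-2.88, 2.88]. Speed limits (rad/s): [2.39, 2.39, 3.01, 3.14, 3.14, 3.14].

## Interface

Orientations are given as a unit quaternion [w, x, y, z].
In Python, from rig import manip, cams, spotter gives the robot as it stands.
- The arm moves only by the shell command python3 -m handwheel 'ROWS' [OPENING] [FORCE]. ROWS is JSON, a list of rows, each an object with "travel": the shift along the tool's x, y, z in cm, a list of three; "angular": the turn, a rotation vector about the tool's x, y, z in degrees, a list of three. A call has 1 to 12 rows; each row is the pose to reach, as a shift and turn from the pose commanded when the call began, along the tool's axes at that moment; what a row does not reach only later rows make up. A row lasts 1/12 s, in which the tool goes at most 41.7 mm and 7.16 degrees, less where a joint would pass 70% of its speed; a pose out of reach is approached as far as the arm can. A call with a gripper value outside its range is refused whole. OPENING is the finger opening in cm, from 0 to 8.81, set as the call begins (- or left out, the last holds). The fingers move at their own pace and stop on an object; FORCE is the grip in N (left out, the last holds). Time passes only in rows, so rows that repeat a pose let the fingers close. It gives the time, the measured TCP pose, the force and the opening at its end, in the units of the state.
- manip.observe(): the state, without advancing time (a new reading comes with each control period).
- cams.get_image(name): name is "side" or "top" or "wrist"; returns the picture (480x640x3 uint8, red, green, blue); there is no depth.
- cams.get_calibration(name): a dict with "camera_matrix" (3x3 intrinsics, pixels), "rvec" (rotation vector, rad) and "tvec" (3), from world to camera coordinates, as OpenCV has them. Camera axes: x right, y down, z forward; pixel columns grow to the right and rows downward; lengths in m; the calibration is good to about 2 mm. The wrist camera is an equidistant fisheye: a pixel r from the principal point sees the ray r / f radians off the axis. A picture is of the moment at which its call begins: read the wrist's pose just before it. get_calibration takes no time and is no camera call; for the wrist camera it gives the pose at the moment of the call.
- manip.sign_off(): hands the job in, once; it reports no verdict.
Trained networks look in the newest picture that a camera, given by its name, has taken for a name from the list of things; names that differ only in an ending like _2 or _b are one class to them, and where a whole thing is asked for, a point or a joint stands for the part that bears it (a point fixed in the world has none). Each returns a list of dicts, best first, with "confidence" (0 to 1); they miss things now and then, are a little off and sometimes report something else, mostly with a low value. They report only what shows in the picture. A call takes as long as a camera call. They do not tell look-alikes from the thing itself.
- spotter.boxes_of(camera, thing): "box" ([left, top, right, bottom] in pixels, round what is visible of it).
- spotter.cut_out(camera, thing): "region" (480x640 bool, what is visible of it) and "box" ([left, top, right, bottom] in pixels, round what is visible of it).
The state is a dict: "time": time; "q": joint angles; "dq": joint speeds; "joint_torque": joint torques, N m; "ee_pos": TCP position; "ee_rot": TCP orientation; "ft_force": force on the tool from outside, world axes, zero at the start; "wrist_torque": the same for the moment, N m; "finger_gap": finger opening in m.
Only numpy, scipy, OpenCV 4.12 (cv2) and the standard library are available. Lean on these libraries where they do the work, as an engineer would, in place of code of your own. Each camera call takes 0.05 s, during which the arm holds its last target.

## Working session

There is one attempt and no reset: what is moved stays moved. The work goes in short steps, Python scripts to look and compute and a shell command to move; the robot and the scene stay as the last step left them, time stands still between calls to the robot, and variables do not carry over. Pictures are saved under pics/ and viewed, and the job is handed in when it is done.

```bash
ls; mkdir -p pics
python3 - <<'E'
from rig import manip, cams, spotter
import cv2
s=manip.observe(); print(s, manip.grasp_offset)
for n in ("side","top","wrist"):
    im=cams.get_image(n); cv2.imwrite(f"pics/{n}0.png",im[:,:,::-1]); 
    c=cams.get_calibration(n); print(n,c)
E
```

```text
pics
{'time': 0.0, 'q': array([-1.43438414e+00,  3.13447883e-01,  1.49843932e+00, -1.47160360e-05,
        1.33099068e+00, -2.23403145e-01]), 'dq': array([ 0.0003607 , -0.00021447, -0.00253351, -0.0007404 , -0.00064351,
        0.00156556]), 'joint_torque': array([ 1.24901421e-04, -4.02207255e+01, -2.52270520e+01,  6.94797048e-02,
        3.53761716e-02, -1.12650562e-04]), 'ee_pos': array([ 0.18479588, -0.4910909 ,  0.20336134]), 'ee_rot': array([-6.42318517e-04,  9.83859702e-01,  1.78940419e-01,  2.08024790e-05]), 'ft_force': array([-1.31058067, -0.13849077, -0.00977465]), 'wrist_torque': array([-0.01110728, -0.02716939, -0.0534525 ]), 'finger_gap': 0.08775669510136876} 0.0187
side {'camera_matrix': array([[443.44598623,   0.        , 322.82451879],
       [  0.        , 443.44598623, 243.00943354],
       [  0.        ,   0.        ,   1.        ]]), 'rvec': array([ 0.15110804, -2.64760388,  1.61818914]), 'tvec': array([0.52019411, 0.17897935, 0.83441187])}
top {'camera_matrix': array([[577.43463782,   0.        , 320.23619863],
       [  0.        , 577.43463782, 233.42570576],
       [  0.        ,   0.        ,   1.        ]]), 'rvec': array([ 2.1459228 , -2.05629391,  0.22193025]), 'tvec': array([-0.11535419,  0.54813711,  1.13041423])}
wrist {'camera_matrix': array([[371.64829954,   0.        , 323.6710055 ],
       [  0.        , 371.64829954, 242.26553266],
       [  0.        ,   0.        ,   1.        ]]), 'rvec': array([-2.39092681,  1.65531621,  0.22786445]), 'tvec': array([-0.52381806, -0.03670696,  0.38894087])}
```

View pics/side0.png

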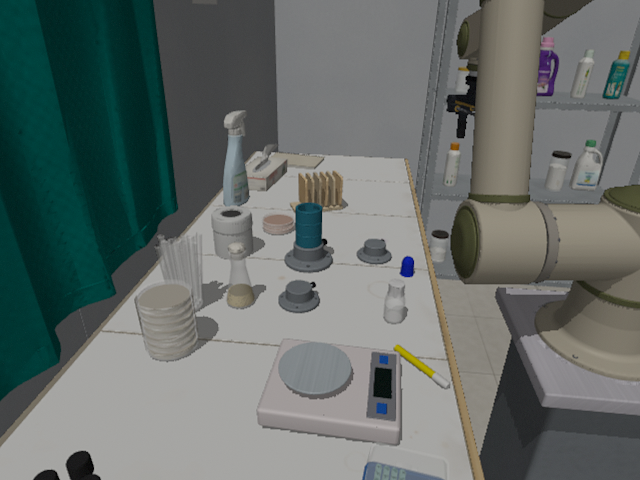

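View pics/top0.png

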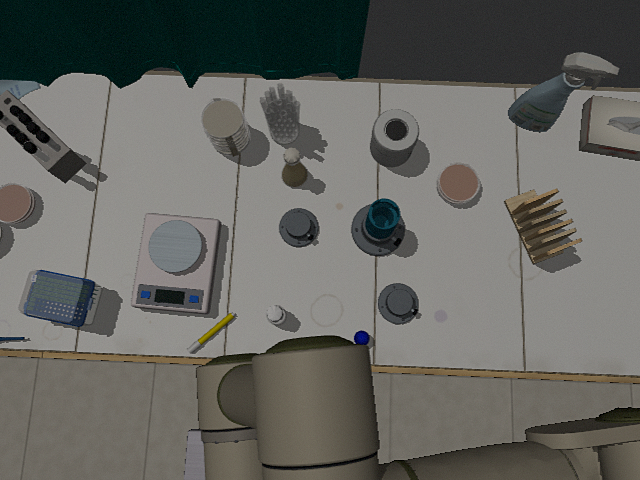

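View pics/wrist0.png

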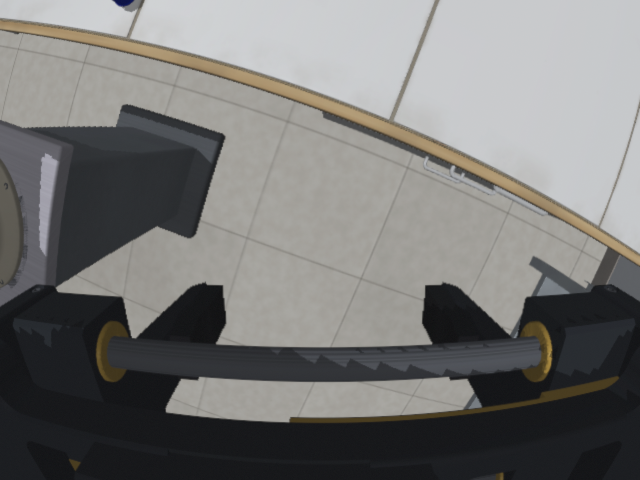

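Run:
```python
from rig import manip, cams, spotter
for n in ("side","top"):
    for t in ("pot_centre","stand","pan","flask","bottle","cap","dish","marker"):
        try: print(n,t,[(round(d['confidence'],2),[round(float(v)) for v in d['box']]) for d in spotter.boxes_of(n,t)[:4]])
        except Exception as e: print(n,t,e)
print(manip.observe()['time'])
```

```text
side pot_centre [(0.9, [291, 201, 322, 228])]
side stand [(0.95, [285, 238, 333, 269]), (0.91, [357, 238, 392, 269]), (0.9, [273, 279, 324, 316])]
side pan [(0.7, [259, 340, 395, 446])]
side flask [(0.68, [224, 247, 252, 311])]
side bottle [(0.77, [381, 281, 404, 327])]
side cap []
side dish [(0.74, [262, 208, 295, 234]), (0.42, [227, 247, 252, 314])]
side marker [(0.61, [395, 345, 450, 388])]
top pot_centre [(0.67, [370, 198, 399, 229])]
top stand [(0.95, [375, 282, 419, 321]), (0.89, [279, 208, 318, 248]), (0.8, [350, 204, 403, 254])]
top pan [(0.75, [132, 214, 220, 312])]
top flask [(0.79, [284, 152, 307, 190])]
top bottle [(0.85, [264, 306, 288, 327])]
top cap [(0.58, [353, 331, 369, 344])]
top dish [(0.57, [436, 165, 480, 205]), (0.52, [370, 199, 397, 233])]
top marker [(0.62, [188, 314, 233, 350]), (0.17, [133, 215, 225, 313])]
0.95
```

```bash
cat > h.py <<'E'
import numpy as np, cv2, json
def cal(c): return np.array(c['camera_matrix']),np.array(c['rvec']),np.array(c['tvec'])
def proj(c,P):
    K,r,t=cal(c); return cv2.projectPoints(np.array(P,float).reshape(-1,1,3),r,t,K,None)[0].reshape(-1,2)
def back(c,uv,z):
    K,r,t=cal(c); R=cv2.Rodrigues(r)[0]; o=-R.T@t
    d=R.T@np.linalg.inv(K)@np.array([*uv,1.]); return o+d*(z-o[2])/d[2]
def circ(x,y,z,r,n=72):
    a=np.linspace(0,2*np.pi,n); return np.c_[x+r*np.cos(a),y+r*np.sin(a),0*a+z]
E
python3 - <<'E'
from rig import manip, cams, spotter
from h import *
C={n:cams.get_calibration(n) for n in("top","side")}
for n,b in(("top",(375,282,419,321)),("top",(279,208,318,248)),("top",(132,214,220,312))): pass
print("rim",back(C["top"],(384,213),.14)); print("pan",back(C["top"],(176,246),.06))
# refine stack: fit outer silhouette of pot using cut_out ellipse bottoms -> overlay instead
def ov(n,st,pan,f):
    im=cv2.imread(f"pics/{n}0.png"); im=cv2.resize(im,None,fx=4,fy=4,interpolation=cv2.INTER_CUBIC)
    for (x,y,z,r) in [(*st,.14,.031),(*st,.11,.031),(*st,0.,.058),(*pan,.06,.055)]:
        p=proj(C[n],circ(x,y,z,r)); cv2.polylines(im,[np.int32(p*4+1.5)],True,(0,0,255),1)
    ims=[]
    for P in((*st,.08),(*pan,.06)):
        u=proj(C[n],P)[0]*4; x,y=np.int32(u); ims.append(im[max(0,y-200):max(0,y-200)+400,x-200:x+200])
    return np.hstack(ims)
st=back(C["top"],(384,213),.14)[:2]; pan=back(C["top"],(176,246),.06)[:2]
for n in C: cv2.imwrite(f"pics/ov_{n}.png",ov(n,st,pan,0))
# others
for nm,b in(("flask",(295,180)),("bottle",(276,318)),("cap",(362,338)),("dish",(459,184)),("s1",(398,302)),("s2",(298,227)),("lidded",(393,150))): print(nm,back(C["top"],b,.03).round(3))
E
```

```text
rim [ 0.58042195 -0.2144743   0.14      ]
pan [0.51365316 0.20302297 0.06      ]
flask [ 0.675 -0.032  0.03 ]
bottle [ 0.378 -0.009  0.03 ]
cap [ 0.345 -0.186  0.03 ]
dish [ 0.681 -0.385  0.03 ]
s1 [ 0.421 -0.258  0.03 ]
s2 [ 0.571 -0.044  0.03 ]
lidded [ 0.753 -0.242  0.03 ]
```

View pics/ov_top.png

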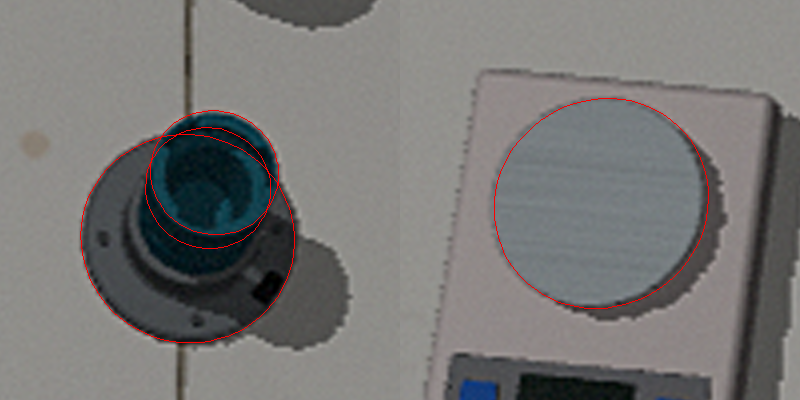

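View pics/ov_side.png

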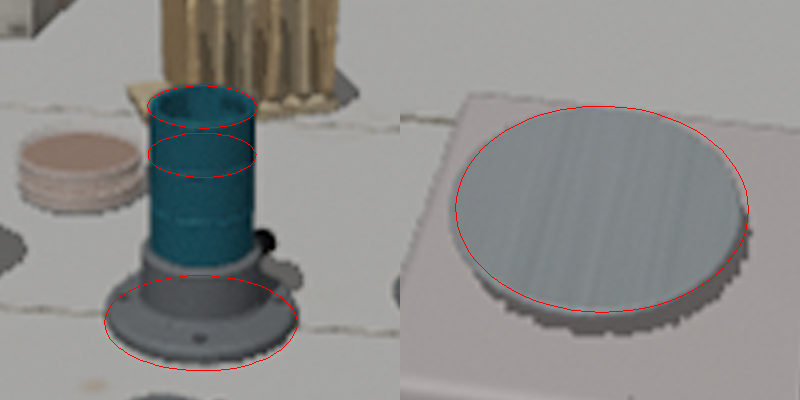

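```bash
python3 -m handwheel '[{"travel":[3,-0.8,0],"angular":[0,0,-4]},{"travel":[7,-1.8,0],"angular":[0,0,-9]},{"travel":[11,-2.8,0],"angular":[0,0,-14]},{"travel":[15,-3.8,0],"angular":[0,0,-19]},{"travel":[19,-4.8,0],"angular":[0,0,-24]},{"travel":[23,-5.8,0],"angular":[0,0,-29]},{"travel":[27,-6.8,0],"angular":[0,0,-34]},{"travel":[31,-7.8,0],"angular":[0,0,-39]},{"travel":[35,-8.9,0],"angular":[0,0,-44]},{"travel":[39,-9.9,0],"angular":[0,0,-49]},{"travel":[43,-10.9,0],"angular":[0,0,-49]},{"travel":[46.7,-11.9,0],"angular":[0,0,-49]}]' 8.81 30; python3 -m handwheel '[{"travel":[0,0,0],"angular":[0,0,0]},{"travel":[0,0,0],"angular":[0,0,0]},{"travel":[0,0,0],"angular":[0,0,0]}]'
```

```text
time: 1.95
ee_pos: [0.5817, -0.2138, 0.2039]
ee_rot: [0.0, 0.821, 0.571, 0.0]
ft_force: [1.0, 0.6, 0.6]
finger_gap: 0.0884
time: 2.2
ee_pos: [0.5796, -0.216, 0.2037]
ee_rot: [-0.0, 0.821, 0.571, -0.0]
ft_force: [-0.0, 0.3, -0.8]
finger_gap: 0.0884
```

Run:
```python
from rig import manip, cams
from h import *
c=cams.get_calibration("wrist"); s=manip.observe(); im=cams.get_image("wrist")[:,:,::-1].copy()
K,r,t=cal(c);R=cv2.Rodrigues(r)[0]
def fish(P):
    X=P@R.T+t; th=np.arctan2(np.hypot(X[:,0],X[:,1]),X[:,2]); ph=np.arctan2(X[:,1],X[:,0])
    return np.c_[K[0,2]+K[0,0]*th*np.cos(ph),K[1,2]+K[1,1]*th*np.sin(ph)]
cv2.imwrite("pics/w1raw.png",im)
for z,rr in((.14,.031),(.14,.0285),(0,.058)): cv2.polylines(im,[np.int32(fish(circ(.580,-.2155,z,rr)))],True,(0,0,255),1)
cv2.imwrite("pics/w1.png",im); print(s['q'],fish(np.array([[.58,-.2155,.14]])))
```

```text
[-5.45669238e-01  5.24111050e-01  1.18873987e+00 -3.91512766e-04
  1.42922385e+00 -1.89803602e-01] [[324.7248105  243.65356208]]
```

View pics/w1.png

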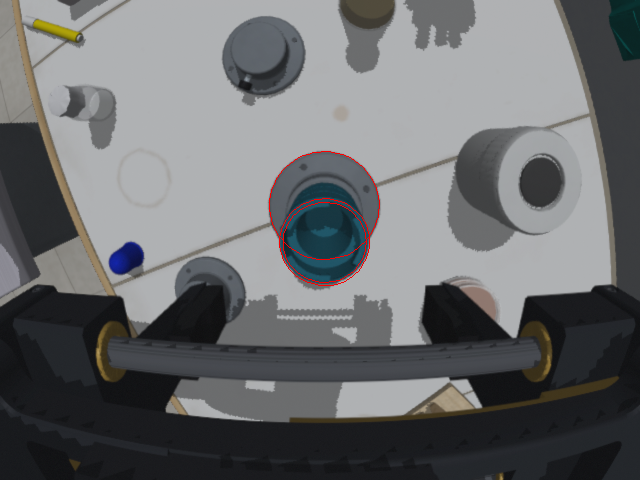

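```bash
python3 -m handwheel '[{"travel":[0,0,1.5],"angular":[0,0,0]},{"travel":[0,0,3.5],"angular":[0,0,0]},{"travel":[0,0,5.5],"angular":[0,0,0]},{"travel":[0,0,7.2],"angular":[0,0,0]},{"travel":[0,0,8.4],"angular":[0,0,0]},{"travel":[0,0,8.95],"angular":[0,0,0]},{"travel":[0,0,8.95],"angular":[0,0,0]},{"travel":[0,0,8.95],"angular":[0,0,0]}]' 8.81 30; python3 -m handwheel '[{"travel":[0,0,0],"angular":[0,0,0]},{"travel":[0,0,0],"angular":[0,0,0]},{"travel":[0,0,0],"angular":[0,0,0]},{"travel":[0,0,0],"angular":[0,0,0]},{"travel":[0,0,0],"angular":[0,0,0]},{"travel":[0,0,0],"angular":[0,0,0]},{"travel":[0,0,0],"angular":[0,0,0]},{"travel":[0,0,0],"angular":[0,0,0]},{"travel":[0,0,0],"angular":[0,0,0]}]' 5.0 30
python3 -c "
from rig import manip;s=manip.observe();print(s['ft_force'],s['wrist_torque'],s['finger_gap'],s['ee_pos'],s['dq'])"
```

```text
time: 2.92
ee_pos: [0.5798, -0.2164, 0.1152]
ee_rot: [0.0, 0.821, 0.57, 0.0]
ft_force: [-0.2, -0.0, 0.4]
finger_gap: 0.0883
time: 3.67
ee_pos: [0.58, -0.2156, 0.1144]
ee_rot: [-0.0, 0.821, 0.571, 0.0]
ft_force: [0.6, -0.1, -0.2]
finger_gap: 0.0502
[ 0.61105479 -0.14689055 -0.18790033] [-0.00502175 -0.03927844  0.06798989] 0.05016221302887334 [ 0.58004047 -0.21557244  0.11439978] [-0.00134098 -0.00018475  0.00113519 -0.00119377 -0.00011937 -0.00134641]
```

Run:
```python
from rig import manip, cams
import cv2
ims=[cv2.resize(cams.get_image("side")[150:330,220:420,::-1],(800,720)),cams.get_image("wrist")[:,:,::-1]]
cv2.imwrite("pics/s2.png",cv2.resize(ims[0],(660,600))); cv2.imwrite("pics/w2.png",ims[1])
```

```text
(no output)
```

View pics/s2.png

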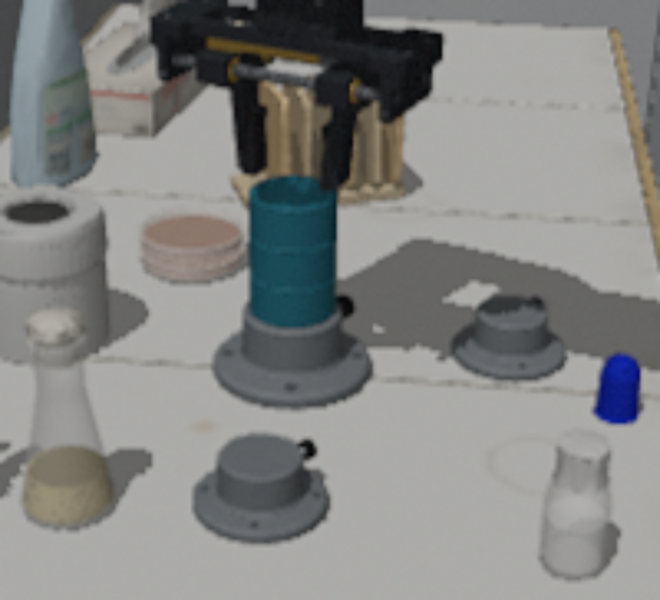

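View pics/w2.png

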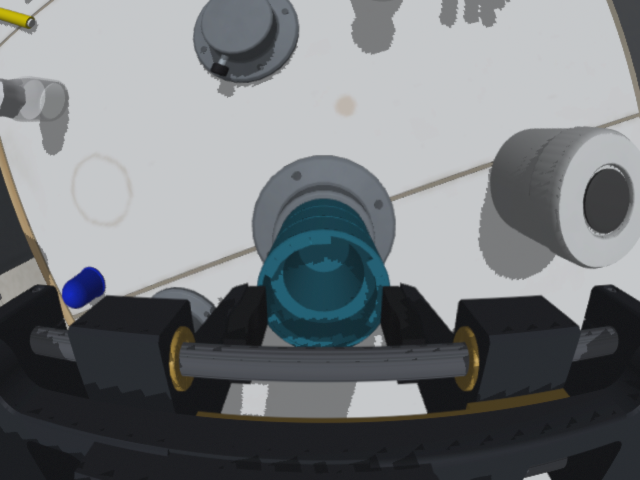

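Run:
```python
from rig import manip, cams
from h import *
s=manip.observe(); p=s['ee_pos']; print(p,s['ee_rot'])
from scipy.spatial.transform import Rotation as Ro
w,x,y,z=s['ee_rot']; R=Ro.from_quat([x,y,z,w]).as_matrix(); print(R.round(3))
for n in("side","top"): print(n,proj(cams.get_calibration(n),[p,p+R@[0,.025,0],p+R@[0,-.025,0],[p[0],p[1],.14]]).round(1))
c=cams.get_calibration("wrist");K,r,t=cal(c);Rc=cv2.Rodrigues(r)[0];print("cam in tool",R.T@(-Rc.T@t-p),(R.T@Rc.T).round(3))
cv2.imwrite("pics/t2.png",cv2.resize(cams.get_image("top")[130:330,250:510,::-1],(780,600)))
```

```text
[ 0.58002655 -0.21557083  0.11441156] [-1.41385820e-05  8.21068545e-01  5.70829611e-01 -9.93804155e-06]
[[ 0.348  0.937 -0.   ]
 [ 0.937 -0.348  0.   ]
 [-0.    -0.    -1.   ]]
side [[308.7 217.8]
 [299.1 215.7]
 [318.4 220. ]
 [308.7 207.5]]
top [[383.2 216.5]
 [387.8 205.2]
 [378.6 227.8]
 [384.6 213.2]]
cam in tool [ 0.0704266  -0.00055856 -0.18084309] [[-0.    -0.963 -0.271]
 [ 1.    -0.     0.001]
 [-0.001 -0.271  0.963]]
```

View pics/t2.png

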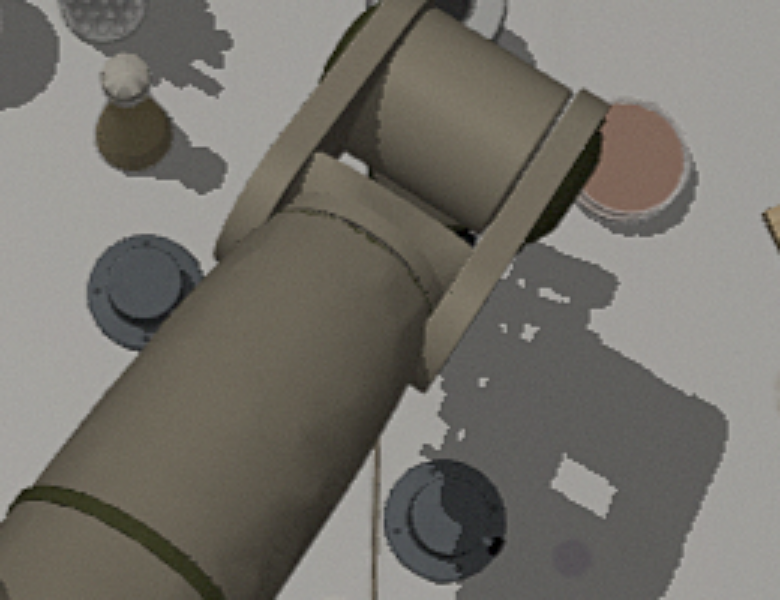

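```bash
python3 -m handwheel '[{"travel":[0,0,-1],"angular":[0,0,0]},{"travel":[0,0,-2],"angular":[0,0,0]},{"travel":[0,0,-3],"angular":[0,0,0]},{"travel":[0,0,-3],"angular":[0,0,0]},{"travel":[0,0,-3],"angular":[0,0,0]},{"travel":[0,0,-3],"angular":[0,0,0]},{"travel":[0,0,-3],"angular":[0,0,0]}]' 0 10;python3 - <<'E'
from rig import manip, cams
from h import *
s=manip.observe(); p=s['ee_pos']; g=s['finger_gap']; print(p,g)
c=cams.get_calibration("side")
q=proj(c,[p]+[p+[0,0,d] for d in(.0187,.035,.0637)]);print(q)
im=cams.get_image("side")[:,:,::-1]; f=5
a=cv2.resize(im[140:260,240:380],None,fx=f,fy=f,interpolation=cv2.INTER_CUBIC)
for u in q: cv2.circle(a,tuple(int(v) for v in (u-[240,140])*f+2),3,(0,0,255),-1)
cv2.imwrite("pics/s3.png",a); cv2.imwrite("pics/w3.png",cams.get_image("wrist")[:,:,::-1])
E
```

```text
time: 4.4
ee_pos: [0.5798, -0.2155, 0.144]
ee_rot: [-0.0, 0.821, 0.571, -0.0]
ft_force: [-0.6, -0.1, 0.5]
finger_gap: 0.0053
[ 0.57979937 -0.21548537  0.14397921] 0.0052718494953566475
[[308.8441145  205.9319617 ]
 [308.89784667 198.22258576]
 [308.94543919 191.39411458]
 [309.03100053 179.11795958]]
```

View pics/s3.png

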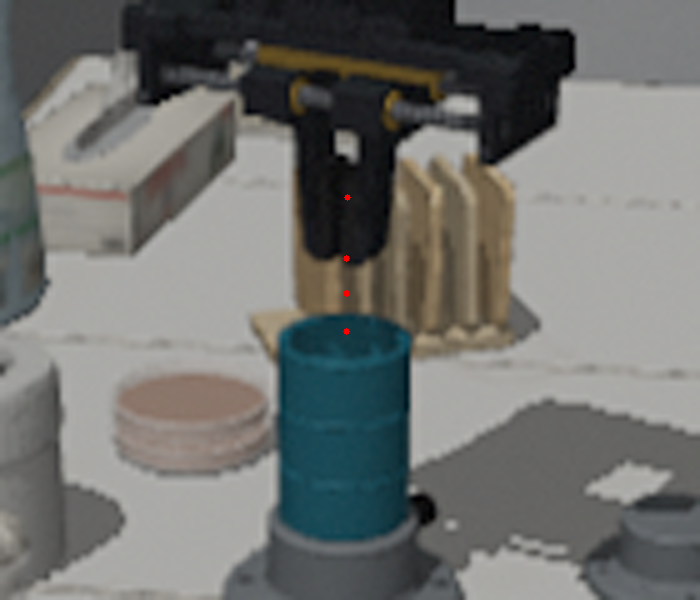

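View pics/w3.png

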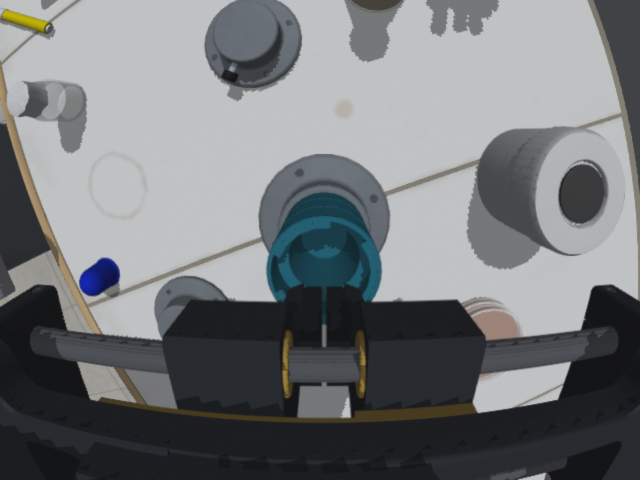

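```bash
python3 -m handwheel '[{"travel":[0,0,0],"angular":[0,0,0]},{"travel":[0,0,0],"angular":[0,0,0]},{"travel":[0,0,0],"angular":[0,0,0]},{"travel":[0,0,0],"angular":[0,0,0]},{"travel":[0,0,0],"angular":[0,0,0]},{"travel":[0,0,0],"angular":[0,0,0]},{"travel":[0,0,1],"angular":[0,0,0]},{"travel":[0,0,2.2],"angular":[0,0,0]},{"travel":[0,0,3.4],"angular":[0,0,0]},{"travel":[0,0,4.6],"angular":[0,0,0]},{"travel":[0,0,5.2],"angular":[0,0,0]},{"travel":[0,0,5.2],"angular":[0,0,0]}]' 8.81 30;python3 - <<'E'
from rig import manip, cams
from h import *
s=manip.observe(); p=s['ee_pos']; g=s['finger_gap']; print(p,g,s['ft_force'])
c=cams.get_calibration("side")
im=cams.get_image("side")[:,:,::-1]; f=5
a=cv2.resize(im[140:260,240:380],None,fx=f,fy=f,interpolation=cv2.INTER_CUBIC)
cv2.imwrite("pics/s4.png",a); cv2.imwrite("pics/w4.png",cams.get_image("wrist")[:,:,::-1])
E
```

```text
time: 5.5
ee_pos: [0.5792, -0.2152, 0.0905]
ee_rot: [-0.001, 0.821, 0.571, -0.001]
ft_force: [-0.2, 0.1, 1.0]
finger_gap: 0.078
[ 0.57924861 -0.21515189  0.09052262] 0.07801235037018875 [-0.21563303  0.09685401  0.97233157]
```

View pics/s4.png

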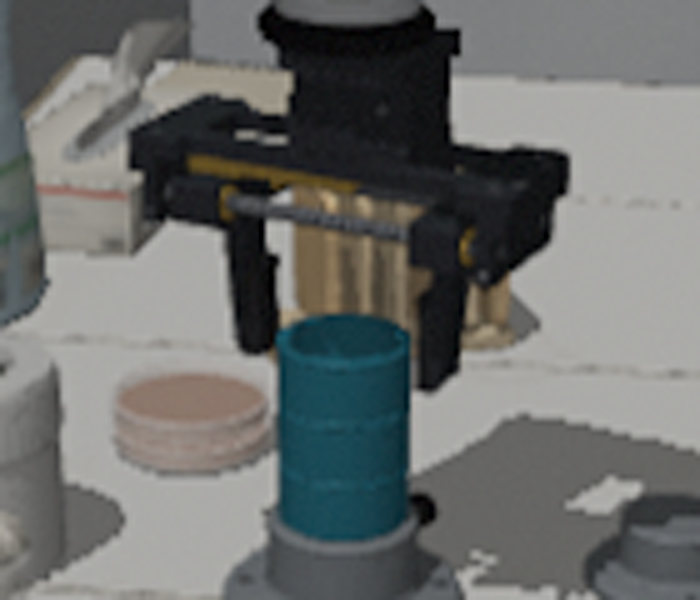

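View pics/w4.png

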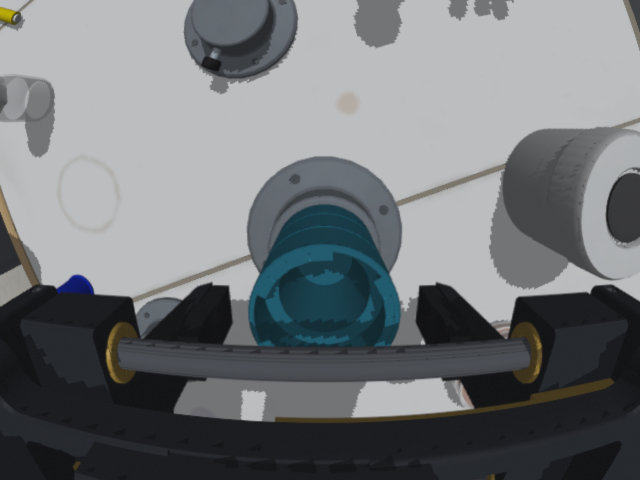

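```bash
python3 -m handwheel '[{"travel":[0,0,0.4],"angular":[0,0,0]},{"travel":[0,0,0.8],"angular":[0,0,0]},{"travel":[0,0,0.8],"angular":[0,0,0]},{"travel":[0,0,0.8],"angular":[0,0,0]}]' 8.81 30;python3 - <<'E'
from rig import manip, cams
from h import *
s=manip.observe(); p=s['ee_pos']; g=s['finger_gap']; print(p,g,s['ft_force'])
im=cams.get_image("side")[:,:,::-1]; f=5
a=cv2.resize(im[140:260,240:380],None,fx=f,fy=f,interpolation=cv2.INTER_CUBIC)
cv2.imwrite("pics/s5.png",a)
E
```

```text
time: 5.93
ee_pos: [0.58, -0.2155, 0.0843]
ee_rot: [-0.0, 0.821, 0.571, -0.0]
ft_force: [-0.4, -0.5, 0.7]
finger_gap: 0.0879
[ 0.57996212 -0.21553963  0.08429451] 0.08785273592254904 [-0.39811409 -0.46464558  0.71050541]
```

View pics/s5.png

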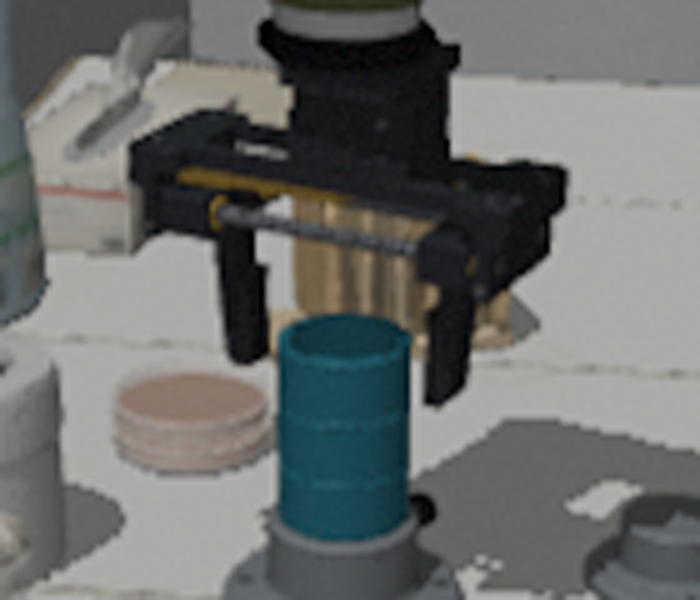

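```bash
python3 -m handwheel '[{"travel":[0,0,0],"angular":[0,0,0]},{"travel":[0,0,0],"angular":[0,0,0]},{"travel":[0,0,0],"angular":[0,0,0]},{"travel":[0,0,0],"angular":[0,0,0]},{"travel":[0,0,0],"angular":[0,0,0]},{"travel":[0,0,0],"angular":[0,0,0]},{"travel":[0,0,0],"angular":[0,0,0]},{"travel":[0,0,0],"angular":[0,0,0]}]' 5 30; python3 -m handwheel '[{"travel":[0,0,-0.15],"angular":[0,0,0]},{"travel":[0,0,-0.3],"angular":[0,0,0]},{"travel":[0,0,-0.4],"angular":[0,0,0]},{"travel":[0,0,-0.4],"angular":[0,0,0]}]'
python3 -c "
from rig import manip;s=manip.observe();print(s['ft_force'],s['wrist_torque'])"
```

```text
time: 6.65
ee_pos: [0.5801, -0.2156, 0.0845]
ee_rot: [0.0, 0.821, 0.571, 0.0]
ft_force: [0.3, 0.2, 0.0]
finger_gap: 0.0612
time: 6.98
ee_pos: [0.5799, -0.2155, 0.0876]
ee_rot: [-0.0, 0.821, 0.571, -0.0]
ft_force: [3.4, -0.9, -8.2]
finger_gap: 0.0612
[ 3.35714421 -0.90206017 -8.19146837] [-0.27909646 -0.47549257  0.03946645]
```

```bash
for i in 1; do python3 -m handwheel '[{"travel":[0,0,0],"angular":[0,0,5]},{"travel":[0,0,0],"angular":[0,0,10]},{"travel":[0,0,0],"angular":[0,0,10]}]'; done; python3 -m handwheel '[{"travel":[0,0,0],"angular":[0,0,5]},{"travel":[0,0,0],"angular":[0,0,10]},{"travel":[0,0,0],"angular":[0,0,10]}]'
python3 -c "
from rig import manip;s=manip.observe();print(s['ft_force'],s['wrist_torque'])"
```

```text
time: 7.23
ee_pos: [0.5795, -0.2153, 0.0876]
ee_rot: [-0.001, 0.868, 0.496, -0.0]
ft_force: [-0.1, 0.6, -8.8]
finger_gap: 0.0616
time: 7.48
ee_pos: [0.5795, -0.2153, 0.0876]
ee_rot: [-0.001, 0.908, 0.419, -0.001]
ft_force: [-0.9, 0.2, -8.6]
finger_gap: 0.0617
[-0.86988446  0.18314584 -8.60886917] [-0.06370688 -0.05597706 -0.06604495]
```

```bash
python3 -m handwheel '[{"travel":[0,0,0],"angular":[0,0,5]},{"travel":[0,0,0],"angular":[0,0,10]},{"travel":[0,0,0],"angular":[0,0,10]}]'; python3 -m handwheel '[{"travel":[0,0,0],"angular":[0,0,5]},{"travel":[0,0,0],"angular":[0,0,10]},{"travel":[0,0,0],"angular":[0,0,10]}]';  python3 -m handwheel '[{"travel":[0,0,0],"angular":[0,0,5]},{"travel":[0,0,0],"angular":[0,0,10]},{"travel":[0,0,0],"angular":[0,0,10]}]'
python3 -c "
from rig import manip;s=manip.observe();print(s['ft_force'],s['wrist_torque'])"
```

```text
time: 7.73
ee_pos: [0.5795, -0.2153, 0.0876]
ee_rot: [-0.001, 0.941, 0.339, -0.001]
ft_force: [-0.4, 0.8, -10.4]
finger_gap: 0.0619
time: 7.98
ee_pos: [0.5796, -0.2153, 0.0877]
ee_rot: [-0.001, 0.966, 0.257, -0.001]
ft_force: [0.3, 0.9, -11.5]
finger_gap: 0.0616
time: 8.23
ee_pos: [0.5796, -0.2153, 0.0878]
ee_rot: [-0.001, 0.985, 0.172, -0.001]
ft_force: [-0.5, 0.2, -11.5]
finger_gap: 0.0619
[ -0.51559121   0.24384958 -11.45617986] [-0.04152316 -0.01358802 -0.16991477]
```

```bash
python3 -m handwheel '[{"travel":[0,0,0],"angular":[0,0,5]},{"travel":[0,0,0],"angular":[0,0,10]},{"travel":[0,0,0],"angular":[0,0,10]}]'; python3 -m handwheel '[{"travel":[0,0,0],"angular":[0,0,5]},{"travel":[0,0,0],"angular":[0,0,10]},{"travel":[0,0,0],"angular":[0,0,10]}]';  
python3 -c "
from rig import manip;s=manip.observe();print(s['q'],s['wrist_torque'])"
```

```text
time: 8.48
ee_pos: [0.5797, -0.2154, 0.088]
ee_rot: [-0.0, 0.996, 0.086, -0.0]
ft_force: [-0.1, -0.2, -10.9]
finger_gap: 0.0615
time: 8.73
ee_pos: [0.5808, -0.216, 0.0899]
ee_rot: [0.001, 1.0, -0.001, 0.001]
ft_force: [-0.3, 0.7, -0.3]
finger_gap: 0.0618
[-5.44902243e-01  6.18717882e-01  1.33952318e+00  1.34085181e-04
  1.18046868e+00  1.02848589e+00] [0.1586084  0.02841396 0.00137783]
```

```bash
python3 -m handwheel '[{"travel":[0,0,0],"angular":[0,0,3]},{"travel":[0,0,0],"angular":[0,0,6]},{"travel":[0,0,-0.2],"angular":[0,0,6]},{"travel":[0,0,-0.4],"angular":[0,0,6]},{"travel":[0,0,-0.4],"angular":[0,0,6]}]'; python3 -m handwheel '[{"travel":[0,0,-0.4],"angular":[0,0,0]},{"travel":[0,0,-0.8],"angular":[0,0,0]},{"travel":[0,0,-1.2],"angular":[0,0,0]},{"travel":[0,0,-1.2],"angular":[0,0,0]}]'
```

```text
time: 9.15
ee_pos: [0.5806, -0.2159, 0.0937]
ee_rot: [0.001, 0.999, -0.053, 0.001]
ft_force: [0.4, -0.0, -0.8]
finger_gap: 0.0614
time: 9.48
ee_pos: [0.5805, -0.2159, 0.1056]
ee_rot: [0.0, 0.998, -0.055, 0.001]
ft_force: [-0.6, 0.4, -0.7]
finger_gap: 0.0618
```

```bash
python3 -m handwheel '[{"travel":[0,0,-1],"angular":[0,0,0]},{"travel":[0,0,-2.5],"angular":[0,0,0]},{"travel":[0,0,-4],"angular":[0,0,0]},{"travel":[0,0,-5.5],"angular":[0,0,0]},{"travel":[0,0,-7],"angular":[0,0,0]},{"travel":[0,0,-8.5],"angular":[0,0,0]},{"travel":[0,0,-9.5],"angular":[0,0,0]},{"travel":[0,0,-9.5],"angular":[0,0,0]},{"travel":[0,0,-9.5],"angular":[0,0,0]},{"travel":[0,0,-9.5],"angular":[0,0,0]}]';python3 - <<'E'
from rig import manip, cams
from h import *
im=cams.get_image("side")[:,:,::-1]
cv2.imwrite("pics/s6.png",cv2.resize(im[120:320,200:440],(720,600)))
E
```

```text
time: 10.32
ee_pos: [0.5797, -0.2154, 0.1985]
ee_rot: [-0.0, 0.998, -0.056, -0.001]
ft_force: [0.1, -0.0, -1.1]
finger_gap: 0.0616
```

View pics/s6.png

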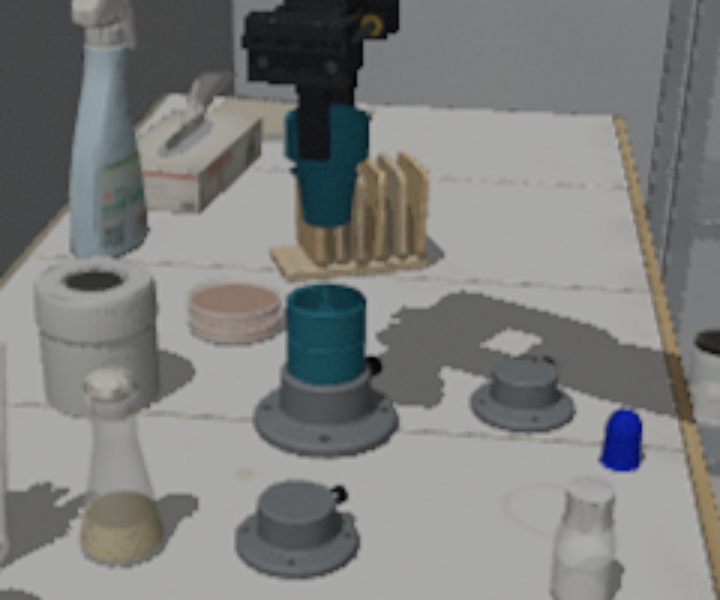

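```bash
python3 -m handwheel '[{"travel":[-0.3,-1,0],"angular":[0,0,0]},{"travel":[-0.8,-3,0],"angular":[0,0,0]},{"travel":[-1.4,-5,0],"angular":[0,0,0]},{"travel":[-1.9,-7,0],"angular":[0,0,0]},{"travel":[-2.5,-9,0],"angular":[0,0,0]},{"travel":[-3.0,-11,0],"angular":[0,0,0]},{"travel":[-3.6,-13,0],"angular":[0,0,0]},{"travel":[-4.1,-15,0],"angular":[0,0,0]},{"travel":[-4.7,-17,0],"angular":[0,0,0]},{"travel":[-5.2,-19,0],"angular":[0,0,0]},{"travel":[-5.7,-21,0],"angular":[0,0,0]},{"travel":[-6.3,-23,0],"angular":[0,0,0]}]'; python3 -m handwheel '[{"travel":[-0.5,-2,0],"angular":[0,0,0]},{"travel":[-1.1,-4,0],"angular":[0,0,0]},{"travel":[-1.6,-6,0],"angular":[0,0,0]},{"travel":[-2.2,-8,0],"angular":[0,0,0]},{"travel":[-2.8,-10,0],"angular":[0,0,0]},{"travel":[-3.3,-12,0],"angular":[0,0,0]},{"travel":[-3.9,-14.4,0],"angular":[0,0,0]},{"travel":[-4.6,-16.8,0],"angular":[0,0,0]},{"travel":[-4.9,-17.9,0],"angular":[0,0,0]},{"travel":[-4.9,-17.9,0],"angular":[0,0,0]},{"travel":[-4.9,-17.9,0],"angular":[0,0,0]},{"travel":[-4.9,-17.9,0],"angular":[0,0,0]}]'
```

```text
time: 11.37
ee_pos: [0.5422, 0.0216, 0.199]
ee_rot: [-0.0, 0.998, -0.056, -0.0]
ft_force: [-0.1, -0.0, -0.5]
finger_gap: 0.0617
time: 12.37
ee_pos: [0.5143, 0.2024, 0.1993]
ee_rot: [0.0, 0.998, -0.056, -0.0]
ft_force: [0.6, -0.8, -0.7]
finger_gap: 0.0616
```

```bash
python3 -m handwheel '[{"travel":[0,0,1],"angular":[0,0,0]},{"travel":[0,0,2.5],"angular":[0,0,0]},{"travel":[0,0,4],"angular":[0,0,0]},{"travel":[0,0,5.5],"angular":[0,0,0]},{"travel":[0,0,7],"angular":[0,0,0]},{"travel":[0,0,8.4],"angular":[0,0,0]},{"travel":[0,0,9.5],"angular":[0,0,0]},{"travel":[0,0,10.2],"angular":[0,0,0]},{"travel":[0,0,10.5],"angular":[0,0,0]},{"travel":[0,0,10.5],"angular":[0,0,0]},{"travel":[0,0,10.5],"angular":[0,0,0]}]';python3 - <<'E'
from rig import manip, cams
from h import *
im=cams.get_image("side")[:,:,::-1].copy()
c=cams.get_calibration("side"); s=manip.observe()
cv2.imwrite("pics/s7.png",cv2.resize(im[220:460,200:440],(600,600)))
print(s['ft_force'],s['ee_pos'])
E
```

```text
time: 13.28
ee_pos: [0.5145, 0.2033, 0.0949]
ee_rot: [-0.0, 0.998, -0.056, 0.0]
ft_force: [0.1, -0.8, -1.0]
finger_gap: 0.0616
[ 0.68570426 -0.03494617 -0.47337331] [0.51463706 0.20330638 0.09506771]
```

View pics/s7.png

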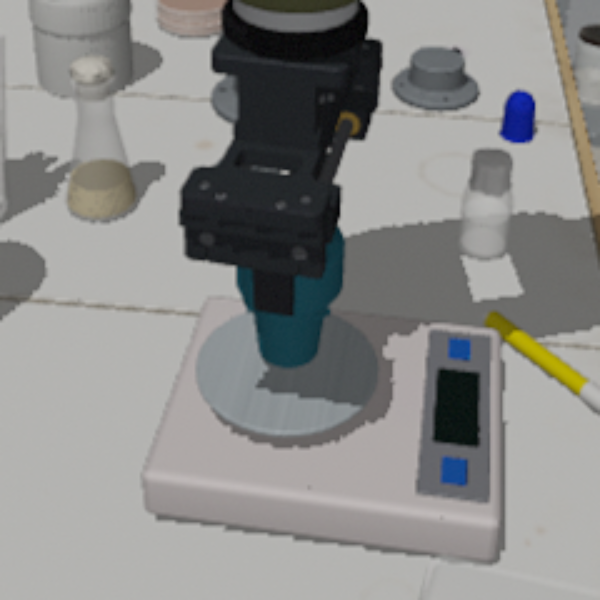

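Centred over the pan, roughly 10 mm above it. Lowering gently.

```bash
python3 -m handwheel '[{"travel":[0,0,0.2],"angular":[0,0,0]},{"travel":[0,0,0.4],"angular":[0,0,0]},{"travel":[0,0,0.6],"angular":[0,0,0]},{"travel":[0,0,0.75],"angular":[0,0,0]},{"travel":[0,0,0.85],"angular":[0,0,0]},{"travel":[0,0,0.85],"angular":[0,0,0]},{"travel":[0,0,0.85],"angular":[0,0,0]}]'; python3 -m handwheel '[{"travel":[0,0,0.05],"angular":[0,0,0]},{"travel":[0,0,0.1],"angular":[0,0,0]},{"travel":[0,0,0.15],"angular":[0,0,0]},{"travel":[0,0,0.15],"angular":[0,0,0]}]'
```

```text
time: 13.92
ee_pos: [0.5142, 0.2033, 0.0859]
ee_rot: [0.0, 0.998, -0.056, -0.0]
ft_force: [0.6, 0.3, -0.9]
finger_gap: 0.0615
time: 14.25
ee_pos: [0.5143, 0.2034, 0.0845]
ee_rot: [-0.0, 0.998, -0.056, 0.0]
ft_force: [0.2, 0.3, -0.4]
finger_gap: 0.0616
```

```bash
python3 -m handwheel '[{"travel":[0,0,0.05],"angular":[0,0,0]},{"travel":[0,0,0.1],"angular":[0,0,0]},{"travel":[0,0,0.1],"angular":[0,0,0]},{"travel":[0,0,0.1],"angular":[0,0,0]}]';python3 -c "
from rig import manip;s=manip.observe();print(s['ft_force'],s['wrist_torque'],s['ee_pos'])"
```

```text
time: 14.58
ee_pos: [0.5147, 0.2033, 0.0845]
ee_rot: [-0.0, 0.998, -0.056, 0.001]
ft_force: [-2.5, -0.6, 8.7]
finger_gap: 0.0616
[-2.49267362 -0.59465129  8.7301046 ] [-0.19364862  0.36599935 -0.02286657] [0.51465166 0.2033158  0.08448896]
```

```bash
python3 -m handwheel '[{"travel":[0,0,-0.05],"angular":[0,0,0]},{"travel":[0,0,-0.08],"angular":[0,0,0]},{"travel":[0,0,-0.08],"angular":[0,0,0]}]'; python3 -m handwheel '[{"travel":[0,0,0],"angular":[0,0,0]},{"travel":[0,0,0],"angular":[0,0,0]},{"travel":[0,0,0],"angular":[0,0,0]},{"travel":[0,0,0],"angular":[0,0,0]},{"travel":[0,0,0],"angular":[0,0,0]},{"travel":[0,0,0],"angular":[0,0,0]}]' 8.8
python3 - <<'E'
from rig import manip, cams
from h import *
cv2.imwrite("pics/s8.png",cv2.resize(cams.get_image("side")[220:460,200:440,::-1],(600,600)))
cv2.imwrite("pics/w8.png",cams.get_image("wrist")[:,:,::-1])
E
```

```text
time: 14.83
ee_pos: [0.5144, 0.2033, 0.0845]
ee_rot: [-0.0, 0.998, -0.056, 0.0]
ft_force: [-0.8, -0.8, 5.1]
finger_gap: 0.0614
time: 15.33
ee_pos: [0.5142, 0.2033, 0.0841]
ee_rot: [0.0, 0.998, -0.056, -0.0]
ft_force: [0.5, -0.7, -0.3]
finger_gap: 0.0883
```

View pics/s8.png

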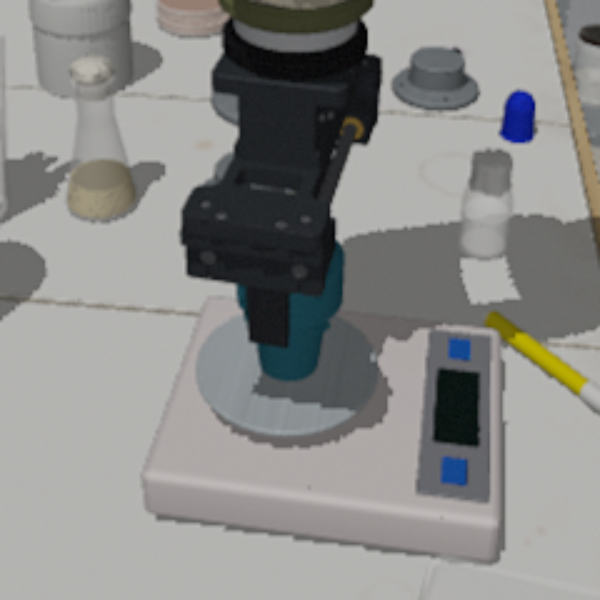

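View pics/w8.png

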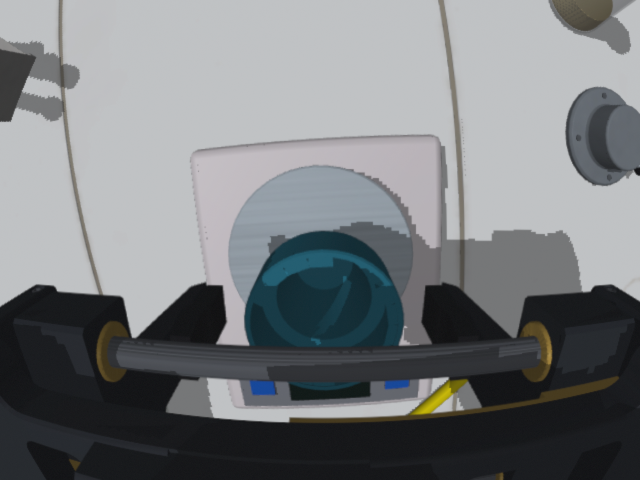

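The pot stands on the pan, with both fingers clear. Retreating straight up.

```bash
python3 -m handwheel '[{"travel":[0,0,-0.5],"angular":[0,0,0]},{"travel":[0,0,-1.5],"angular":[0,0,0]},{"travel":[0,0,-3],"angular":[0,0,0]},{"travel":[0,0,-4.5],"angular":[0,0,0]},{"travel":[0,0,-6],"angular":[0,0,0]},{"travel":[0,0,-8],"angular":[0,0,0]},{"travel":[0,0,-10],"angular":[0,0,0]},{"travel":[0,0,-12],"angular":[0,0,0]},{"travel":[0,0,-14],"angular":[0,0,0]},{"travel":[0,0,-14],"angular":[0,0,0]},{"travel":[0,0,-14],"angular":[0,0,0]},{"travel":[0,0,-14],"angular":[0,0,0]}]'
python3 - <<'E'
from rig import manip, cams
from h import *
C=cams.get_calibration("side"); im=cams.get_image("side")[:,:,::-1].copy()
b=cv2.resize(im,None,fx=2.5,fy=2.5,interpolation=cv2.INTER_CUBIC)
for z,r in((.14,.031),(.06,.018),(.06,.055)): cv2.polylines(b,[np.int32(proj(C,circ(.5137,.203,z,r))*2.5+1)],True,(0,0,255),1)
cv2.imwrite("pics/s9.png",b[500:1100,500:1100])
w=cams.get_image("wrist")[:,:,::-1].copy(); c=cams.get_calibration("wrist");K,r_,t=cal(c);R=cv2.Rodrigues(r_)[0]
def fish(P):
    X=P@R.T+t; th=np.arctan2(np.hypot(X[:,0],X[:,1]),X[:,2]); ph=np.arctan2(X[:,1],X[:,0])
    return np.c_[K[0,2]+K[0,0]*th*np.cos(ph),K[1,2]+K[1,1]*th*np.sin(ph)]
for z,r in((.14,.031),(.06,.055)): cv2.polylines(w,[np.int32(fish(circ(.5137,.203,z,r)))],True,(0,0,255),1)
cv2.imwrite("pics/w9.png",w); print(manip.observe()['dq'].round(3))
E
```

```text
time: 16.43
ee_pos: [0.5138, 0.2032, 0.2235]
ee_rot: [0.0, 0.998, -0.056, -0.001]
ft_force: [-0.0, 0.6, 0.0]
finger_gap: 0.088
[ 0.     0.002 -0.005 -0.     0.001  0.001]
```

View pics/s9.png

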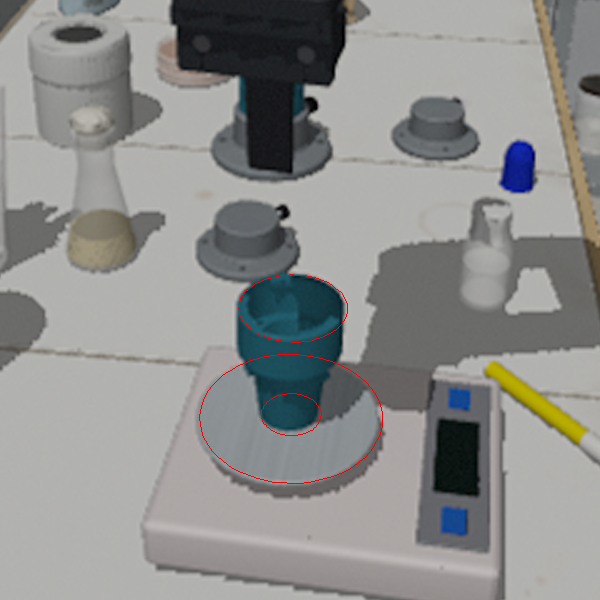

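View pics/w9.png

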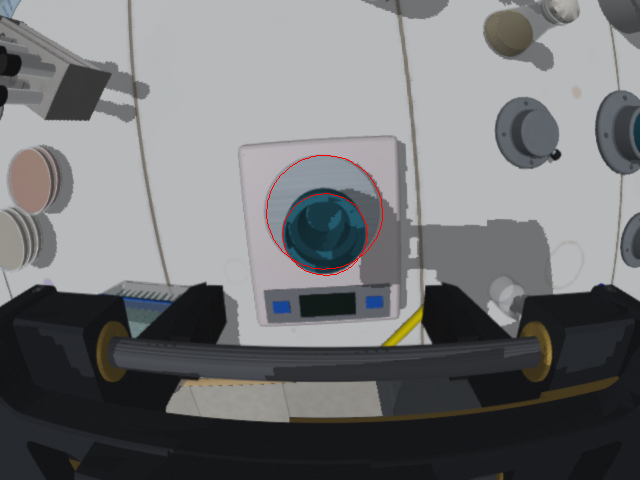

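The pot stands upright within 1–2 mm of the pan's centre. The gripper is clear and the neighbouring things are where they were.

```bash
python3 -c "
from rig import manip;print(manip.sign_off())"
```

```text
the job is handed in; nothing more can be done
None
```

The top pot is out of the stack and stands upright, released, on the steel pan. I handed the job in at about 16.5 s; it reports no verdict.

- **Freeing it:** I gripped the pot by its band at 30 N and lifted it about 3 mm, until the lugs met the catches with 8–11 N. I then turned it in 10-degree steps. At about 70 degrees the lifting force dropped to nearly zero; I turned 6 degrees more and it came free without resistance.
- **Setting it down:** I lowered it in small steps until it touched the pan with about 9 N, eased off, opened the fingers and drew back straight up about 14 cm.
- **Last checks:** In the side and wrist pictures the pot is upright and within about 1–2 mm of the pan's centre. The gripper is clear and the force on the wrist is about zero. The flask, bottle, cap, dish and marker look unmoved by eye; I did not measure them again.
- **What disagreed:** The fingertips are really about 31–34 mm above the TCP height the robot reports. Because of this my first grasp closed on air above the rim, touching nothing. I corrected the height from the side picture and checked it before gripping. Horizontally, the reported position agreed with the pictures.

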